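# Lock the retaining bar over a heat sink in its spring fixture

## Robot

A 6-joint arm with a two-finger parallel gripper is mounted at the origin on a cart in front of the work surface, level with it; the furniture and walls round the work are solid. World frame = base frame: x ahead of the robot, y to its left, z up, the work surface at z = 0. Lengths are in m, angles in rad, forces in N, time in s.
With the tool pointing down it reaches from about 0.35 to 0.875 m from the base axis. Payload 4.2 kg.
Tool frame: the origin (TCP) lies on the front face of the gripper's body, between the roots of the fingers; the fingertips stand 73 mm ahead of it and the grasp point (between the pads) lies 54 mm ahead of it; z points along the fingers, y is the line along which they close (so a half turn about z gives the same grasp; the last joint's range is limited). The gripper opens to 85 mm and grips with 20 to 120 N. Pads are 22 mm wide; open, the fingers measure 114 mm over their backs; the gripper's body (76 mm by 85 mm) begins 54 mm behind the grasp point. The pads swing forward as they close: fully open they stand 13 mm farther back than shut.
Start: joints at [0.259, 0.385, 0.008, 0, -1.194, -0.259], TCP at [0.625, 0, 0.304] pointing down, gripper open.
Joint ranges: [-3.14, 3.14], [-1.21, 2.06], [-1.07, 1.41], [-3.16, 2.05], [-2.99, -0.16], [-3.1, 3.1]. Speed limits (rad/s): [2.79, 2.79, 3.14, 3.14, 3.14, 3.14].

## Interface

Orientations are given as a unit quaternion [w, x, y, z].
In Python, from workcell import arm gives the robot as it stands.
- The arm moves only by the tool arm_command, never from a script. Its argument "deltas" is a list of rows, each a list of 4 numbers: the shift along the tool's x, y, z in m, then the turn about the tool's z in degrees. In form: [[x, y, z, yaw], ...]. A call has 1 to 12 rows; each row is the pose to reach, as a shift and turn from the pose commanded when the call began, along the tool's axes at that moment; what a row does not reach only later rows make up. A row lasts 1/8 s, in which the tool goes at most 62.5 mm and 10.7 degrees, less where a joint would pass 70% of its speed; a pose out of reach is approached as far as the arm can. A call with a gripper value outside its range is refused whole. "jaw" is the opening, from 0 (shut) to 1 (fully open), set as the call begins (left out, the last holds). The fingers move at their own pace and stop on an object; the grip force is fixed at half the most. Time passes only in rows, so rows that repeat a pose let the fingers close. It gives the time, the measured TCP pose, the force, the opening and the grip force at its end, in the units of the state.
- arm.get_state(): the state, without advancing time (a new reading comes with each control period).
- arm.get_image(name): name is "scene" or "side" or "wrist"; returns (picture, depth): 400x640x3 uint8, blue, green, red; 400x640 float32, m along the optical axis (not along the pixel's ray), 0 where there is no reading.
- arm.get_calibration(name): a dict with "vertical_fov" (degrees; the focal length in pixels is half the picture's height over the tangent of half this angle, whatever the lens; pixels are square), "cx", "cy" (the principal point, pixels), "k1" (the pictures are not rectified: a ray, as slopes to the right and down, at radius r is drawn at 1 + k1 r^2 times it, then the intrinsics apply), "view" (4x4, takes a point from world to camera coordinates). Camera axes: x right, y up, looking along -z (the intrinsics and any distortion apply to the point x, -y, -z); pixel columns grow to the right and rows downward; lengths in m; the calibration is good to about 2 mm. A picture is of the moment at which its call begins: read the wrist's pose just before it. get_calibration takes no time and is no camera call; for the wrist camera it gives the pose at the moment of the call.
- arm.close_job(): hands the job in; it is judged then, once.
The state is a dict: "time": time; "qpos": joint angles; "joint_velocities": joint speeds; "effort": joint torques, N m; "tool_pos": TCP position; "orientation": TCP orientation; "wrist_force": force on the tool from outside, world axes, zero at the start; "ft_torque": the same for the moment, N m; "grip_width": finger opening in m; "grasp_force": force on a finger pad.
Only numpy, scipy, OpenCV 4.12 (cv2) and the standard library are available. Lean on these libraries where they do the work, as an engineer would, in place of code of your own. Each camera call takes 0.05 s, during which the arm holds its last target. There are 200 camera calls.

## Task

Lay the longer of the two steel bars across the fixture's two posts to retain the heat sink: with the far end raised, put one end into the roofed slot, push it gently in against the spring plunger until there is room to lower the other end in front of the nosed post, and let it come back so that it rests flat, down on both posts and fully home under the nose, held there by the spring. Do not force the plunger, leave the heat sink in its cradle, and leave the short bar, the brass weight and the nozzles where they are.

Things in the scene. Friction and masses are not known exactly. Their poses are not given: they have to be found in the camera images.
- long_bar: The longer bar: plain steel flat bar 190 long (own x) x 20 wide (y) x 8 thick (z), both ends alike, about 0.25 kg, loose on the bench. On its middle a black grip block 36 (x) x 18 (y), from the bar's top up to 36 mm above the underside: grasp it across the 18 mm. Origin: centre of the underside.
- short_bar: The same bar but only 150 long: too short for this fixture, not wanted. It lies on the bench too; the two may change places. Origin: centre of the underside.
- fixture: Aluminium base plate 290x80 mm screwed to the bench, with the heat sink's cradle; origin on the bench, z up, own x from heel post to toe post. On it a rigid frame carries both posts; it is clamped anywhere within 8 mm either way along x, and this shift is NOT reported: feel or look for it. x values given here are for no shift. Seats for the bar's underside: 40 mm above the bench, y=0.
- seat (a point): Nominal place of the seated long bar's origin, fixture x=10, y=0, z=40 mm; axes as the fixture's; true place shifted along x with the posts. Seated bar: touches the heel wall, reaches 16 mm into the slot, presses the plunger 4 mm. HEEL POST: wall face x=-85, nose on it overhangs 5 mm, 11 to 19 mm above the seat; cheeks 26 apart, 11 high.
- plunger (a joint): TOE POST: slot open towards the heel post, mouth x=89, 26 wide, 16 high from seat to roof (roof 9 thick). In it a brass spring plunger, value 0 = out (face 12 mm inside the mouth), 0.012 = fully in on a hard stop; 2 N to start, 7 N at the stop, then rigid. Fully in, the bar's other end clears the nose tip by 3 mm; to pass over the nose the bar must be tilted about 8 degrees.
- heat_sink: Black finned heat sink 40x40x14 mm, about 30 g, loose in its cradle with 1.5 mm play; origin at the centre of its underside, 24 mm above the bench.
- brass_weight: Brass block weight with a knob, 34x50x28 mm, bystander right of the fixture.
- nozzle_0: Air nozzle 30x30x48 mm, bystander behind the fixture.
- nozzle_2: Larger air nozzle 36x36x48 mm, bystander behind the fixture.

How it is judged:
By the outcome, as a careful person would: the job done as asked, in the order asked, and still so for the second after the job is handed in, with the robot touching nothing.
It also fails if it takes over 43 s, if anything falls off the work surface, if the arm or the gripper's body presses on something with over 40 N, if the wrist force passes 120 N, or if a joint passes its speed limit or range.

## Working session

There is one attempt and no reset: what is moved stays moved. The work goes in short steps, Python scripts to look and compute and a tool call to move; the robot and the scene stay as the last step left them, time stands still between calls to the robot, and variables do not carry over. Pictures are saved under pics/ and viewed, at most 10 in all, crops included, and the job is handed in when it is done.

Besides the shell and the picture viewer there is one more tool, called after "Call:" as a command line: name --pt "numbers of a row" for each row, then --argument value for the rest. arm_command: Moves the arm, as the interface text tells. Its arguments: {"type":"object","properties":{"deltas":{"type":"array"},"jaw":{"type":"number"}},"required":["deltas"]}

```bash
mkdir -p pics; ls; cat > h.py <<'E'
import numpy as np, cv2
from workcell import arm
def cam(n):
    c=arm.get_calibration(n); im,d=arm.get_image(n); return c,im,d
def ray(c,u,v,shape=(400,640)):
    f=shape[0]/2/np.tan(np.radians(c["vertical_fov"])/2)
    K=np.array([[f,0,c["cx"]],[0,f,c["cy"]],[0,0,1]])
    p=cv2.undistortPoints(np.array([[[u,v]]],float),K,np.array([c["k1"],0,0,0.]))[0,0] if False else None
    a=np.array([(u-c["cx"])/f,(v-c["cy"])/f]); s=a.copy()
    for _ in range(20): s=a/(1+c["k1"]*(s@s))
    V=np.array(c["view"]); R=V[:3,:3]; o=-R.T@V[:3,3]
    return o,R.T@np.array([s[0],-s[1],-1.])
def onplane(c,u,v,z):
    o,d=ray(c,u,v); return o+d*(z-o[2])/d[2]
def atdepth(c,D,u,v):
    o,d=ray(c,u,v); return o+d*D[int(round(v)),int(round(u))]
E
python3 - <<'E'
from h import *
print(arm.get_state())
for n in("scene","side","wrist"):
    c,im,d=cam(n); print(n,c); cv2.imwrite(f"pics/{n}0.png",im); np.savez(f"{n}0.npz",im=im,d=d,c=c)
E
```

```text
pics
{'time': 0.0, 'qpos': array([ 2.58601630e-01,  3.85566335e-01,  6.60541589e-03, -5.09718440e-04,
       -1.19400181e+00, -2.58588632e-01]), 'joint_velocities': array([ 0.00059736, -0.00010115, -0.00172454, -0.00050543,  0.00121689,
       -0.00228106]), 'effort': array([-9.55001960e-04, -3.92286408e+01,  1.88399577e+01,  4.18616563e+00,
       -4.72148502e-03,  8.27910434e-07]), 'tool_pos': array([6.2456593e-01, 2.7190711e-05, 3.0280593e-01]), 'orientation': array([-0.00081724, -0.70704445,  0.70716824,  0.00074937]), 'wrist_force': array([ 1.33129741, -0.02661282,  0.25008187]), 'ft_torque': array([-0.01461299, -0.06176267, -0.00344084]), 'grasp_force': 0.0, 'grip_width': 0.08514078461975227}
scene {'vertical_fov': 47.253016993349796, 'cx': 323.81585892412926, 'cy': 195.95567274085934, 'k1': 0.029422387345045486, 'view': array([[ 0.78027326, -0.62525676, -0.015087  , -0.51355862],
       [ 0.43272548,  0.52227784,  0.73482958, -0.2527522 ],
       [-0.45157756, -0.5798964 ,  0.67808397, -0.99338357],
       [ 0.        ,  0.        ,  0.        ,  1.        ]])}
side {'vertical_fov': 57.00693247989295, 'cx': 324.49090318908287, 'cy': 193.9669429042424, 'k1': -0.04834773374070185, 'view': array([[ 0.99882838,  0.04775934,  0.00780463, -0.5849653 ],
       [-0.0447724 ,  0.85079857,  0.52358116,  0.05919963],
       [ 0.01836572, -0.52331715,  0.85194006, -0.98038067],
       [ 0.        ,  0.        ,  0.        ,  1.        ]])}
wrist {'vertical_fov': 59.70522395011773, 'cx': 316.6620169117438, 'cy': 205.25568142521635, 'k1': -0.061280607384972964, 'view': array([[-9.99999558e-01, -2.56398697e-04,  9.04716381e-04,
         6.24516599e-01],
       [-5.70227308e-07, -9.61943803e-01, -2.73247362e-01,
         3.56635803e-02],
       [ 9.40346583e-04, -2.73247242e-01,  9.61943377e-01,
        -3.78395387e-01],
       [ 0.00000000e+00,  0.00000000e+00,  0.00000000e+00,
         1.00000000e+00]])}
```

View pics/scene0.png

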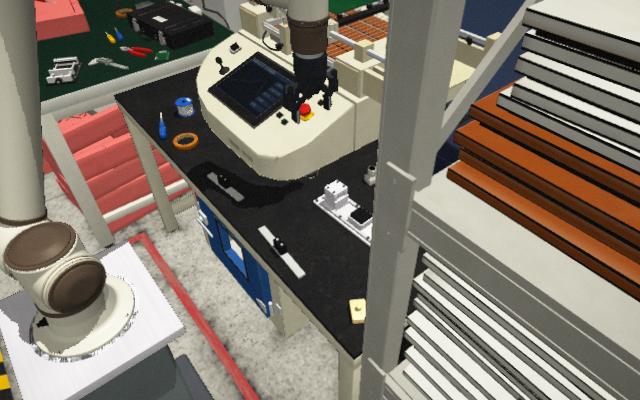

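View pics/side0.png

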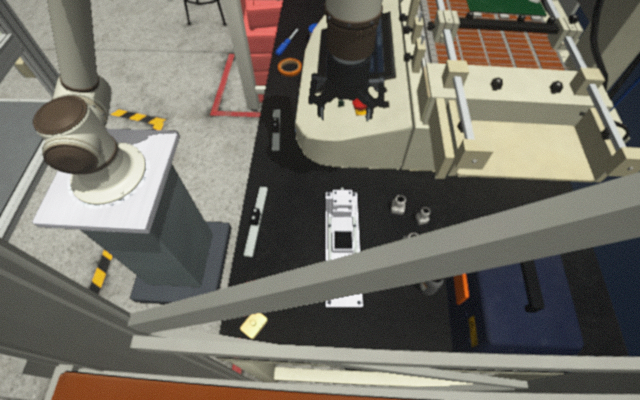

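View pics/wrist0.png

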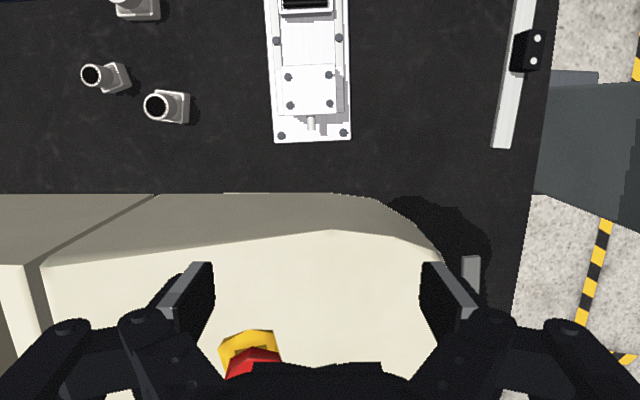

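```bash
python3 - <<'E'
from h import *
def L(n): 
    z=np.load(f"{n}0.npz",allow_pickle=True); return z["im"],z["d"],z["c"].item()
im,d,c=L("side")
cv2.imwrite("pics/m.png",cv2.resize(im[100:315,225:455],None,fx=2.6,fy=2.6,interpolation=cv2.INTER_CUBIC))
def bars(im,c,boxes,thr,zt=.008):
    for (u0,u1,v0,v1),t in zip(boxes,thr):
        g=im[v0:v1,u0:u1].max(2); m=(g>t).astype(np.uint8)
        m=cv2.morphologyEx(m,cv2.MORPH_CLOSE,np.ones((15,15)))
        cs=max(cv2.findContours(m,0,cv2.CHAIN_APPROX_NONE)[0],key=cv2.contourArea)
        P=np.array([onplane(c,p[0][0]+u0,p[0][1]+v0,zt)[:2] for p in cs])
        (ce,s,a)=cv2.minAreaRect((P*1000).astype(np.float32)); print(ce,s,a,cv2.contourArea(cs), P.min(0),P.max(0))
bars(im,c,[(235,275,175,265),(266,288,100,160)],[110,50])
im,d,c=L("scene")
bars(im,c,[(250,312,218,285),(195,255,165,208)],[110,50])
E
```

```text
(418.58441162109375, -103.67963409423828) (100.05853271484375, 233.50169372558594) 9.94987964630127 1754.0 [ 0.34913465 -0.22146101] [0.45759964 0.00445035]
(438.60528564453125, 168.60733032226562) (62.44291305541992, 156.2068328857422) 5.889964580535889 630.0 [0.39982784 0.08999567] [0.46717946 0.24753504]
(396.3953857421875, -123.09192657470703) (230.96502685546875, 96.64895629882812) 86.74117279052734 1642.5 [ 0.34520995 -0.23902208] [ 0.45120655 -0.01054328]
(428.4718017578125, 176.91622924804688) (177.88584899902344, 142.7037353515625) 50.37629318237305 908.0 [0.33208655 0.06302417] [0.45355816 0.27350084]
```

View pics/m.png

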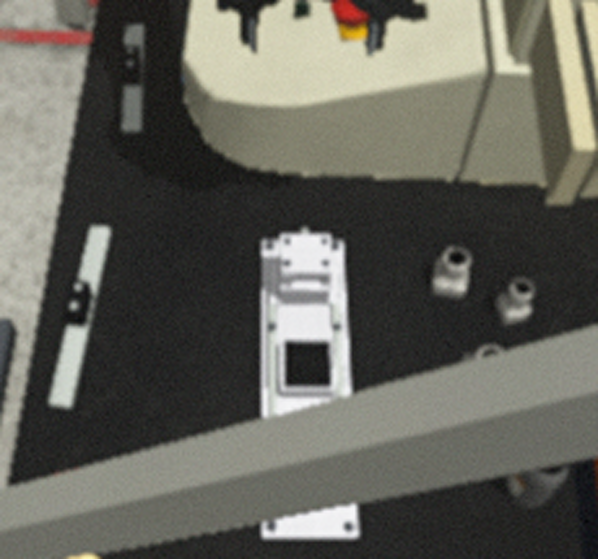

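The side crop shows the near bar from (101,227) to (61,406), and the far bar, in shadow, from (133,26) to (132,131). It also shows the base plate with corners at (262,240), (344,240), (262,537) and (358,537). The roofed toe post is at the top, i.e. the +y end.

```bash
python3 - <<'E'
from h import *
z=np.load("side0.npz",allow_pickle=True); c=z["c"].item(); D=z["d"]
P=lambda a,b,zz: onplane(c,225+a/2.6,100+b/2.6,zz)[:2]
def ends(t,b): 
    v=t-b; print("centre",(t+b)/2,"len",np.hypot(*v),"yaw from +y(deg, +ccw)",np.degrees(np.arctan2(-v[0],v[1])))
ends(P(101.5,226,.008),P(61,407,.008))
ends(P(133,25,.008),P(132,132,.008))
for p in[(262,240),(344,240),(262,537),(358,537)]: print("plate",P(*p,.008))
for p in[(281,233),(332,233),(308,255),(308,365),(300,320),(79,302),(132,62)]:
    print(p,atdepth(c,D,225+p[0]/2.6,100+p[1]/2.6))
w=np.load("wrist0.npz",allow_pickle=True); c=w["c"].item();D=w["d"]
for p in[(275,142),(351,139),(279,113),(338,113),(282,65),(310,80),(502,148),(545,20)]: print("w",p,atdepth(c,D,*p))
E
```

```text
centre [ 0.42542426 -0.12652721] len 0.19243487516729163 yaw from +y(deg, +ccw) -3.1853912895680745
centre [0.4384923  0.16603482] len 0.1555949664474285 yaw from +y(deg, +ccw) 6.382125502207486
plate [ 0.59070191 -0.03842807]
plate [ 0.67140952 -0.03417506]
plate [ 0.60403782 -0.32810379]
plate [ 0.68368823 -0.32426197]
(281, 233) [ 0.60879326 -0.0659696   0.06601387]
(332, 233) [ 0.66000591 -0.02211901  0.00089189]
(308, 255) [ 0.63401951 -0.08844764  0.06641625]
(308, 365) [ 0.6375661  -0.18335103  0.03665128]
(300, 320) [ 0.63031508 -0.12457873  0.00781296]
(79, 302) [ 0.60493585 -0.53547942  0.80879519]
(132, 62) [0.44177591 0.15997584 0.03795939]
w (275, 142) [ 0.66784567 -0.03347183  0.00767973]
w (351, 139) [ 5.88176517e-01 -3.58923294e-02  1.91379871e-04]
w (279, 113) [ 0.6622559  -0.06291798  0.01395416]
w (338, 113) [ 0.60280576 -0.06278157  0.0076386 ]
w (282, 65) [ 0.65830844 -0.1085738   0.01292456]
w (310, 80) [ 0.63017793 -0.09072773  0.06610839]
w (502, 148) [ 0.42755083 -0.0283141   0.00749398]
w (545, 20) [ 3.94012977e-01 -1.57404749e-01  1.17824740e-04]
```

Call:
arm_command --pt "0.03 0.015 0 0" --pt "0.08 0.045 0 0" --pt "0.13 0.07 0 0" --pt "0.18 0.095 0 0" --pt "0.2 0.105 0 0" --pt "0.2 0.105 0 0" --pt "0.2 0.105 0 0"

```text
time: 1.02
tool_pos: [0.5202, -0.1996, 0.3037]
orientation: [-0.0, 0.707, -0.707, -0.0]
wrist_force: [0.6, -0.2, -0.2]
grip_width: 0.0853
grasp_force: 0.0
```

```bash
python3 - <<'E'
from h import *
print(arm.get_state()["tool_pos"])
c,im,d=cam("wrist"); np.savez("wrist1.npz",im=im,d=d,c=c); cv2.imwrite("pics/wrist1.png",im)
c2,im2,d2=cam("side"); np.savez("side1.npz",im=im2,d=d2,c=c2)
E
```

```text
[ 0.52018267 -0.19963056  0.3037493 ]
```

View pics/wrist1.png

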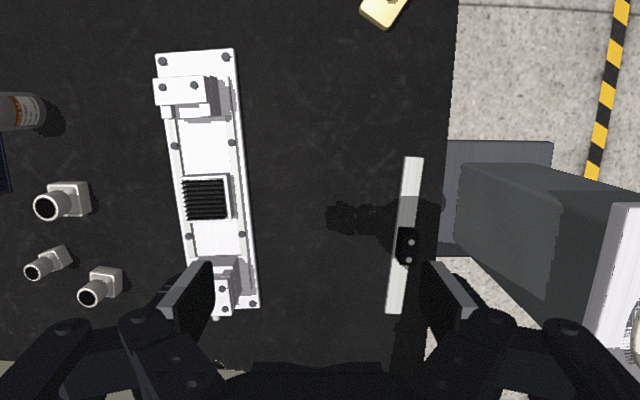

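The picture shows the plate, from (155,50) to (258,305), with the heel post at the top around (180,95). The heat sink is at (205,198), and the toe post is partly behind the finger at (222,285). The long bar runs from (414,157) to (394,313), with its block at (408,246). Next I get heights and edges from the depth.

```bash
cat >> h.py <<'E'
def cloud(c,D):
    f=200/np.tan(np.radians(c["vertical_fov"])/2); v,u=np.mgrid[0:400,0:640].astype(float)
    a=np.stack([(u-c["cx"])/f,(v-c["cy"])/f]); s=a.copy()
    for _ in range(20): s=a/(1+c["k1"]*(s**2).sum(0))
    V=np.array(c["view"]); P=np.stack([s[0],-s[1],-np.ones_like(u)],-1)*D[...,None]
    P=(P-V[:3,3])@V[:3,:3]; P[D<=0]=np.nan; return P
def load(n):
    z=np.load(n+".npz",allow_pickle=True); return z["im"],z["d"],z["c"].item()
E
python3 - <<'E'
from h import *
def rect(P,t):
    (ce,s,a)=cv2.minAreaRect((P[:,:2]*1000).astype(np.float32)); print(t,np.round(ce,1),np.round(s,1),round(a,2),len(P),"z",np.median(P[:,2]).round(4))
for n in("wrist1","side1","wrist0"):
    im,D,c=load(n); P=cloud(c,D); x,y,z=np.moveaxis(P,-1,0)
    bright=im.max(2)>90
    print(n)
    b=(abs(x-.425)<.04)&(abs(y+.1265)<.12)&(z>.004)&(z<.013)
    if b.sum()>50: rect(P[b],"bar")
    b=(abs(x-.425)<.03)&(abs(y+.1265)<.04)&(z>.03)&(z<.042)
    if b.sum()>20: rect(P[b],"block")
    b=(abs(x-.6375)<.055)&(abs(y+.181)<.16)&(z>.004)&(z<.012)
    if b.sum()>50: rect(P[b],"plate")
    th=np.radians(2.53); u=np.array([-np.sin(th),np.cos(th)]); w=np.array([-np.cos(th),-np.sin(th)])
    Q=P[...,:2]-[.6375,-.1812]; fx=Q@u; fy=Q@w
    for lo,hi in((.025,.035),(.035,.045),(.045,.055),(.055,.063),(.063,.072),(.072,.09)):
        for nm,s in(("heel",fx<-.04),("mid",abs(fx)<=.04),("toe",fx>.04)):
            m=s&(abs(fx)<.15)&(abs(fy)<.045)&(z>lo)&(z<hi)
            if m.sum()>25: print(nm,lo,hi,m.sum(),"fx",np.round(np.percentile(fx[m],[1,10,50,90,99]),4),"fy",np.round(np.percentile(fy[m],[1,50,99]),4),"z",np.median(z[m]).round(4))
E
```

```text
wrist1
bar [ 422.7 -123.4] [190.   20.8] 86.7 2305 z 0.008
block [ 422.8 -123.5] [35.2 18.6] 86.25 574 z 0.036
plate [ 635.3 -179.1] [ 80.7 290.2] 2.89 8735 z 0.0084
heel 0.025 0.035 113 fx [-0.1147 -0.1114 -0.0959 -0.0819 -0.0783] fy [0.0232 0.0239 0.0248] z 0.03
mid 0.025 0.035 1496 fx [-0.0202 -0.0176  0.003   0.0231  0.0289] fy [-0.023   0.004   0.0265] z 0.029
toe 0.025 0.035 193 fx [0.0739 0.0744 0.0756 0.1089 0.1173] fy [-0.0012  0.0248  0.0256] z 0.0301
heel 0.035 0.045 551 fx [-0.1156 -0.1036 -0.0858 -0.0791 -0.0779] fy [-0.0144  0.0028  0.0246] z 0.0403
mid 0.035 0.045 696 fx [-0.0157 -0.0127  0.0042  0.0228  0.024 ] fy [-0.0184  0.0018  0.0217] z 0.0379
toe 0.035 0.045 268 fx [0.074  0.0748 0.0795 0.1048 0.1161] fy [0.0035 0.0181 0.0255] z 0.04
heel 0.045 0.055 419 fx [-0.1122 -0.1032 -0.0866 -0.0805 -0.079 ] fy [-0.0209  0.0173  0.0247] z 0.051
toe 0.045 0.055 167 fx [0.0771 0.0776 0.0946 0.1302 0.1322] fy [-0.0014  0.0248  0.0255] z 0.0503
heel 0.055 0.063 1429 fx [-0.1137 -0.1115 -0.1022 -0.0932 -0.0911] fy [-0.0209  0.0023  0.0245] z 0.0593
toe 0.055 0.063 128 fx [0.07
[... 783 characters left out ...]
79] fy [-0.0201  0.004   0.0239] z 0.0603
toe 0.063 0.072 289 fx [0.0769 0.08   0.0962 0.1125 0.116 ] fy [-0.0207  0.0024  0.024 ] z 0.066
wrist0
bar [ 424.7 -101. ] [145.7  21.5] 86.66 2380 z 0.0079
block [ 423.4 -123. ] [36.5 19.1] 85.69 847 z 0.0358
plate [ 632.4 -102.3] [ 80.9 136.8] 2.74 5936 z 0.0083
mid 0.025 0.035 577 fx [0.0183 0.019  0.0244 0.0292 0.0297] fy [-0.0229 -0.0007  0.0256] z 0.0287
mid 0.035 0.045 127 fx [0.0223 0.0226 0.0235 0.0239 0.0242] fy [-0.0183  0.0016  0.021 ] z 0.0376
toe 0.045 0.055 137 fx [0.1195 0.1205 0.1259 0.132  0.1329] fy [-0.0022  0.0016  0.0056] z 0.0511
toe 0.063 0.072 2702 fx [0.0784 0.0821 0.0979 0.1146 0.1184] fy [-0.0209  0.0016  0.0242] z 0.0653
```

Call:
arm_command --pt "-0.02 0.03 0.02 1" --pt "-0.05 0.06 0.06 2" --pt "-0.07 0.09 0.1 3.3" --pt "-0.076 0.097 0.14 3.3" --pt "-0.076 0.097 0.175 3.3" --pt "-0.076 0.097 0.2 3.3" --pt "-0.076 0.097 0.213 3.3" --pt "-0.076 0.097 0.218 3.3" --pt "-0.076 0.097 0.218 3.3" --pt "-0.076 0.097 0.218 3.3"

```text
time: 2.38
tool_pos: [0.4235, -0.1239, 0.0867]
orientation: [0.001, -0.686, 0.727, -0.001]
wrist_force: [0.1, -0.2, -0.8]
grip_width: 0.0853
grasp_force: 0.0
```

Call:
arm_command --pt "0 0 0.001 0" --pt "0 0 0.001 0" --pt "0 0 0.001 0" --pt "0 0 0.001 0" --pt "0 0 0.001 0" --pt "0 0 0.001 0" --jaw 0

```text
time: 3.12
tool_pos: [0.4229, -0.124, 0.0851]
orientation: [-0.0, -0.686, 0.727, -0.0]
wrist_force: [-0.9, 0.4, 5.3]
grip_width: 0.0169
grasp_force: 60.2
```

Call:
arm_command --pt "0 0 -0.015 0" --pt "0 0 -0.045 0" --pt "0.01 -0.02 -0.08 -1" --pt "0.02 -0.055 -0.1 -2" --pt "0.035 -0.1 -0.1 -3.5" --pt "0.05 -0.145 -0.1 -5" --pt "0.065 -0.185 -0.1 -6.1" --pt "0.072 -0.21 -0.095 -6.1" --pt "0.072 -0.219 -0.085 -6.1" --pt "0.072 -0.219 -0.075 -6.1" --pt "0.072 -0.219 -0.068 -6.1" --pt "0.072 -0.219 -0.068 -6.1"

```text
time: 4.62
tool_pos: [0.6364, -0.2081, 0.1522]
orientation: [0.001, 0.724, -0.69, -0.001]
wrist_force: [0.5, 0.7, -3.0]
grip_width: 0.0167
grasp_force: 59.3
```

```bash
cat > look.py <<'E'
from h import *
import sys
# bar in hand: fit top surface line in fixture frame
th=np.radians(2.6); u=np.array([-np.sin(th),np.cos(th)]); w=np.array([-np.cos(th),-np.sin(th)]); S=np.array([.6358,-.1825])
def look(name,save=None,mz=.058):
    s=arm.get_state(); c,im,d=cam(name); P=cloud(c,d); Q=P[...,:2]-S; fx=Q@u; fy=Q@w; z=P[...,2]
    if save: cv2.imwrite("pics/"+save,im)
    return s,fx,fy,z,im
if __name__=="__main__":
    for n in("side","wrist"):
        s,fx,fy,z,im=look(n,f"{n}_{sys.argv[1]}.png")
        print(n,s["tool_pos"].round(4),s["wrist_force"].round(1))
        for lo in np.arange(-.13,.115,.012):
            m=(fx>lo)&(fx<lo+.012)&(abs(fy)<.007)&(z>.03)&(z<.13)
            if m.sum()>5: print("%.3f n=%d fx %.4f..%.4f z %s"%(lo,m.sum(),fx[m].min(),fx[m].max(),np.percentile(z[m],[5,50,95]).round(4)))
E
python3 look.py a
```

```text
side [ 0.6364 -0.2081  0.1522] [ 0.5  0.7 -3. ]
-0.058 n=20 fx -0.0532..-0.0460 z [0.0738 0.076  0.0774]
-0.046 n=71 fx -0.0459..-0.0347 z [0.075  0.0991 0.1048]
-0.034 n=32 fx -0.0336..-0.0221 z [0.1018 0.1041 0.1054]
-0.022 n=26 fx -0.0219..-0.0114 z [0.1019 0.104  0.1061]
wrist [ 0.6369 -0.2082  0.1529] [-0.7  0.1 -3.5]
-0.130 n=159 fx -0.1199..-0.1180 z [0.074  0.0755 0.0766]
-0.118 n=1095 fx -0.1180..-0.1060 z [0.0748 0.076  0.0771]
-0.106 n=1070 fx -0.1060..-0.0942 z [0.0749 0.076  0.077 ]
-0.094 n=1008 fx -0.0938..-0.0820 z [0.0749 0.0759 0.077 ]
-0.082 n=943 fx -0.0820..-0.0700 z [0.0749 0.076  0.077 ]
-0.070 n=874 fx -0.0700..-0.0580 z [0.0749 0.076  0.0769]
-0.058 n=830 fx -0.0580..-0.0460 z [0.075 0.076 0.077]
-0.046 n=1890 fx -0.0460..-0.0340 z [0.0757 0.1004 0.1049]
-0.034 n=1009 fx -0.0340..-0.0220 z [0.103 0.104 0.105]
-0.022 n=911 fx -0.0220..-0.0100 z [0.1031 0.1041 0.1052]
-0.010 n=167 fx -0.0100..-0.0071 z [0.103  0.1037 0.1047]
0.002 n=68 fx 0.0122..0.0140 z [0.0754 0.0761 0.0769]
0.014 n=560 fx 0.0140..0.0260 z [0.0751 0.0759 0.0768]
0.026 n=329 fx 0.0260..0.0338 z [0.0751 0.076  0.0769]
```

Call:
arm_command --pt "0 0 0.004 0" --pt "0 0 0.008 0" --pt "0 0 0.01 0" --pt "0 0 0.012 0" --pt "0 0 0.014 0" --pt "0 0 0.016 0" --pt "0 0 0.018 0" --pt "0 0 0.019 0" --pt "0 0 0.019 0"

```text
time: 5.85
tool_pos: [0.6383, -0.2071, 0.1371]
orientation: [-0.001, 0.725, -0.689, 0.001]
wrist_force: [-3.8, 7.7, 9.5]
grip_width: 0.0167
grasp_force: 61.9
```

```bash
python3 look.py b | sed -n '/wrist/,$p'
```

```text
wrist [ 0.6383 -0.2071  0.1371] [-4.   8.8  9.2]
-0.130 n=233 fx -0.1201..-0.1180 z [0.0687 0.0698 0.0709]
-0.118 n=1308 fx -0.1180..-0.1060 z [0.0679 0.0693 0.0705]
-0.106 n=1182 fx -0.1060..-0.0943 z [0.0668 0.068  0.0693]
-0.094 n=1095 fx -0.0940..-0.0820 z [0.0656 0.0668 0.068 ]
-0.082 n=1012 fx -0.0820..-0.0700 z [0.0644 0.0656 0.0667]
-0.070 n=925 fx -0.0700..-0.0580 z [0.0632 0.0644 0.0655]
-0.058 n=855 fx -0.0580..-0.0460 z [0.062  0.0632 0.0643]
-0.046 n=1904 fx -0.0460..-0.0340 z [0.0623 0.0837 0.0906]
-0.034 n=1041 fx -0.0340..-0.0220 z [0.0877 0.0889 0.0971]
-0.022 n=942 fx -0.0220..-0.0100 z [0.0867 0.0878 0.0935]
-0.010 n=247 fx -0.0100..-0.0052 z [0.0857 0.0866 0.0877]
0.014 n=407 fx 0.0155..0.0260 z [0.0545 0.0556 0.0568]
0.026 n=454 fx 0.0260..0.0380 z [0.0536 0.0545 0.0555]
0.038 n=67 fx 0.0380..0.0407 z [0.053  0.0538 0.0544]
```

Call:
arm_command --pt "0 0 0.002 0" --pt "0 0 0.004 0" --pt "0 0 0.006 0" --pt "0 0 0.006 0" --pt "0 0 0.0 0" --pt "0 0 -0.01 0" --pt "0 0 -0.01 0"

```text
time: 6.82
tool_pos: [0.6379, -0.209, 0.1446]
orientation: [-0.0, 0.724, -0.69, 0.001]
wrist_force: [0.4, -0.1, -3.1]
grip_width: 0.0167
grasp_force: 60.7
```

```bash
python3 look.py c | sed -n '/wrist/,$p'
```

```text
wrist [ 0.6375 -0.2089  0.1439] [ 0.3 -0.1 -2.7]
-0.130 n=561 fx -0.1229..-0.1180 z [0.0816 0.0829 0.0842]
-0.118 n=1406 fx -0.1180..-0.1060 z [0.0802 0.0817 0.0832]
-0.106 n=1286 fx -0.1060..-0.0942 z [0.0782 0.0797 0.0812]
-0.094 n=1152 fx -0.0939..-0.0820 z [0.0763 0.0777 0.079 ]
-0.082 n=1023 fx -0.0820..-0.0700 z [0.0743 0.0756 0.077 ]
-0.070 n=916 fx -0.0700..-0.0580 z [0.0723 0.0736 0.075 ]
-0.058 n=860 fx -0.0580..-0.0460 z [0.0703 0.0717 0.0731]
-0.046 n=1918 fx -0.0460..-0.0340 z [0.0747 0.0936 0.0983]
-0.034 n=897 fx -0.0340..-0.0220 z [0.0946 0.0959 0.0978]
-0.022 n=817 fx -0.0220..-0.0100 z [0.0928 0.0941 0.0952]
-0.010 n=169 fx -0.0100..-0.0063 z [0.0916 0.0925 0.0933]
0.014 n=372 fx 0.0156..0.0259 z [0.0581 0.0593 0.0604]
0.026 n=413 fx 0.0260..0.0380 z [0.0561 0.0573 0.0586]
0.038 n=148 fx 0.0380..0.0432 z [0.0551 0.056  0.0569]
```

Call:
arm_command --pt "0 0 0.001 0" --pt "-0.004 0.0005 0.002 0" --pt "-0.009 0.0005 0.002 0" --pt "-0.014 0.0005 0.002 0" --pt "-0.019 0.0005 0.002 0" --pt "-0.0235 0.0005 0.002 0" --pt "-0.0235 0.0005 0.002 0" --pt "-0.0235 0.0005 0.002 0"

```text
time: 7.92
tool_pos: [0.6358, -0.1851, 0.142]
orientation: [-0.0, 0.724, -0.69, 0.0]
wrist_force: [0.5, 0.8, -3.3]
grip_width: 0.0169
grasp_force: 60.8
```

```bash
python3 look.py d | sed -n '/wrist/,$p'; python3 -c "
import cv2;im=cv2.imread('pics/side_d.png');cv2.imwrite('pics/side_dc.png',cv2.resize(im[170:300,300:390],None,fx=4.5,fy=4.5,interpolation=2))"
```

```text
wrist [ 0.6359 -0.1851  0.1419] [ 0.   0.6 -3.3]
-0.118 n=620 fx -0.1133..-0.1060 z [0.0578 0.0592 0.0603]
-0.106 n=839 fx -0.1060..-0.0940 z [0.0586 0.0804 0.0819]
-0.094 n=1414 fx -0.0940..-0.0820 z [0.0782 0.0797 0.0812]
-0.082 n=1282 fx -0.0820..-0.0700 z [0.0762 0.0777 0.0792]
-0.070 n=1130 fx -0.0697..-0.0580 z [0.0742 0.0756 0.077 ]
-0.058 n=1024 fx -0.0579..-0.0460 z [0.0723 0.0736 0.075 ]
-0.046 n=930 fx -0.0460..-0.0340 z [0.0703 0.0716 0.073 ]
-0.034 n=909 fx -0.0340..-0.0220 z [0.0682 0.0697 0.0718]
-0.022 n=1878 fx -0.0220..-0.0100 z [0.0741 0.0922 0.0964]
-0.010 n=906 fx -0.0100..0.0020 z [0.0925 0.0938 0.0956]
0.002 n=812 fx 0.0020..0.0140 z [0.0907 0.0921 0.0932]
0.014 n=157 fx 0.0140..0.0175 z [0.0893 0.0906 0.0915]
0.038 n=369 fx 0.0392..0.0500 z [0.056  0.0573 0.0585]
0.050 n=420 fx 0.0500..0.0619 z [0.0541 0.0553 0.0565]
0.062 n=143 fx 0.0620..0.0677 z [0.0531 0.0541 0.0549]
```

View pics/side_dc.png

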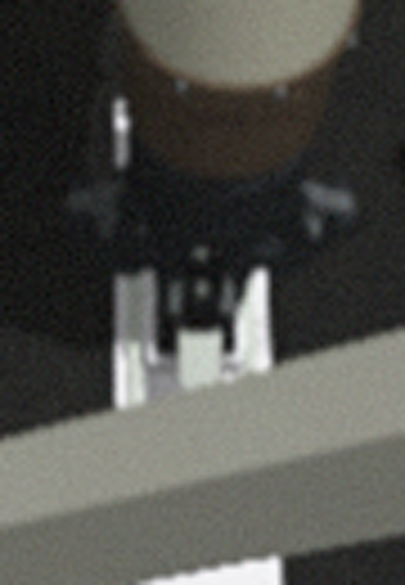

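The crop shows only the gripper over the fixture, with the bar's heel end at (200,358). The wrist depth confirms a 9.5° tilt and the toe about 9 mm inside the slot with no contact. Next I push in gently.

Call:
arm_command --pt "-0.002 0 0.0005 0" --pt "-0.004 0 0.001 0" --pt "-0.006 0 0.001 0" --pt "-0.008 0 0.001 0" --pt "-0.0095 0 0.001 0" --pt "-0.011 0 0.001 0" --pt "-0.011 0 0.001 0" --pt "-0.011 0 0.001 0"

```text
time: 9.02
tool_pos: [0.6354, -0.1743, 0.1411]
orientation: [0.0, 0.724, -0.69, 0.0]
wrist_force: [-0.8, -5.2, -0.5]
grip_width: 0.017
grasp_force: 60.9
```

Call:
arm_command --pt "0 0 0.002 0" --pt "0 0 0.004 0" --pt "0 0 0.005 0" --pt "0 0 0.006 0" --pt "0 0 0.007 0" --pt "0 0 0.008 0" --pt "0 0 0.008 0"

```text
time: 9.9
tool_pos: [0.6361, -0.1758, 0.1359]
orientation: [-0.0, 0.725, -0.689, 0.002]
wrist_force: [-1.3, -9.4, 7.1]
grip_width: 0.0171
grasp_force: 62.2
```

```bash
python3 look.py e | sed -n '/wrist/,$p'
```

```text
wrist [ 0.6361 -0.1757  0.1359] [-2.1 -9.6  7.6]
-0.106 n=880 fx -0.1029..-0.0940 z [0.0581 0.0592 0.0604]
-0.094 n=1064 fx -0.0940..-0.0820 z [0.0587 0.0706 0.0719]
-0.082 n=1318 fx -0.0820..-0.0700 z [0.0684 0.0698 0.071 ]
-0.070 n=1166 fx -0.0700..-0.0582 z [0.0669 0.0682 0.0696]
-0.058 n=1084 fx -0.0579..-0.0460 z [0.0656 0.0668 0.068 ]
-0.046 n=985 fx -0.0460..-0.0340 z [0.0641 0.0653 0.0664]
-0.034 n=892 fx -0.0340..-0.0220 z [0.0626 0.0638 0.065 ]
-0.022 n=1521 fx -0.0220..-0.0100 z [0.0614 0.0657 0.0832]
-0.010 n=1263 fx -0.0100..0.0020 z [0.0849 0.0889 0.0901]
0.002 n=921 fx 0.0020..0.0140 z [0.0863 0.0874 0.0885]
0.014 n=763 fx 0.0140..0.0258 z [0.0849 0.0862 0.0876]
0.038 n=108 fx 0.0470..0.0500 z [0.0535 0.0544 0.0551]
0.050 n=469 fx 0.0500..0.0620 z [0.0523 0.0533 0.0544]
0.062 n=362 fx 0.0620..0.0733 z [0.0509 0.0519 0.0529]
```

Call:
arm_command --pt "-0.001 0 0 0" --pt "-0.002 0 0 0" --pt "-0.003 0 0 0" --pt "-0.003 0 0.0015 0" --pt "-0.003 0 0.0025 0" --pt "-0.003 0 0.0025 0"

```text
time: 10.75
tool_pos: [0.6362, -0.1739, 0.1342]
orientation: [0.0, 0.725, -0.689, 0.003]
wrist_force: [-3.0, -12.4, 9.0]
grip_width: 0.017
grasp_force: 62.6
```

```bash
cat > look2.py <<'E'
from look import *
s,fx,fy,z,im=look("wrist","w_%s.png"%sys.argv[1])
t=s["tool_pos"]; print("TCP fx %.4f fy %.4f z %.4f"%((t[:2]-S)@u,(t[:2]-S)@w,t[2]),s["wrist_force"].round(1),"t",s["time"])
m=(fx>-.075)&(fx<-.03)&(abs(fy)<.007)&(z>.04)&(z<.1); a,b=np.polyfit(fx[m],z[m],1)
k=(fx>-.115)&(fx<-.07)&(abs(fy)<.007)&(abs(z-a*fx-b)<.0025); h=np.percentile(fx[k],.5)
n=(fx>-.115)&(fx<-.07)&(abs(fy)<.015)&(abs(z-.059)<.0015)
th=np.arctan(-a); print("tilt %.2f heel top fx %.4f z %.4f; heel bottom fx %.4f z %.4f; toe top fx %.4f toe bottom z %.4f; nose fx max %.4f"%(np.degrees(th),h,a*h+b,h-.008*np.sin(th),a*h+b-.008*np.cos(th),h+.19*np.cos(th),a*h+b-.008*np.cos(th)-.19*np.sin(th),np.percentile(fx[n],99) if n.sum()>9 else 9))
c=(fx>-.06)&(fx<-.03)&(abs(fy)<.02)&(abs(z-a*fx-b)<.003); print("bar fy %.4f..%.4f"%tuple(np.percentile(fy[c],[1,99])))
E
python3 look2.py f
```

```text
TCP fx 0.0085 fy -0.0008 z 0.1342 [ -3.  -12.4   9. ] t 10.75
tilt 6.03 heel top fx -0.0875 z 0.0680; heel bottom fx -0.0884 z 0.0600; toe top fx 0.1014 toe bottom z 0.0401; nose fx max -0.0895
bar fy -0.0116..0.0079
```

Call:
arm_command --pt "0 0.0005 0.0015 0" --pt "0.0003 0.001 0.003 0" --pt "0.0006 0.001 0.004 0" --pt "0.0009 0.001 0.005 0" --pt "0.0009 0.001 0.005 0"

```text
time: 11.42
tool_pos: [0.6359, -0.1752, 0.1295]
orientation: [-0.0, 0.725, -0.689, 0.004]
wrist_force: [-2.4, -14.5, 9.4]
grip_width: 0.0174
grasp_force: 62.7
```

```bash
python3 look2.py g
```

```text
TCP fx 0.0072 fy -0.0004 z 0.1295 [ -2.4 -14.5   9.4] t 11.425
tilt 3.28 heel top fx -0.1005 z 0.0595; heel bottom fx -0.1009 z 0.0515; toe top fx 0.0892 toe bottom z 0.0406; nose fx max -0.0707
bar fy -0.0113..0.0082
```

Call:
arm_command --pt "0.0003 0 0.0015 0" --pt "0.0006 0 0.003 0" --pt "0.0009 0 0.0045 0" --pt "0.0012 0 0.0055 0" --pt "0.0012 0 0.0055 0"

```text
time: 12.1
tool_pos: [0.6361, -0.1767, 0.1242]
orientation: [-0.0, 0.725, -0.689, 0.004]
wrist_force: [-1.7, -15.6, 9.8]
grip_width: 0.0171
grasp_force: 63.1
```

```bash
python3 look2.py h
```

```text
TCP fx 0.0058 fy -0.0005 z 0.1242 [ -1.7 -15.6   9.8] t 12.1
tilt 0.05 heel top fx -0.0889 z 0.0483; heel bottom fx -0.0889 z 0.0403; toe top fx 0.1011 toe bottom z 0.0401; nose fx max -0.0896
bar fy -0.0114..0.0081
```

Call:
arm_command --pt "0 0 -0.0015 0" --pt "0.001 0 -0.003 0" --pt "0.002 0 -0.003 0" --pt "0.0035 0 -0.003 0" --pt "0.005 0 -0.003 0" --pt "0.0065 0 -0.003 0" --pt "0.0065 0 -0.003 0"

```text
time: 13.02
tool_pos: [0.6358, -0.1787, 0.1243]
orientation: [-0.001, 0.724, -0.689, 0.001]
wrist_force: [1.2, 0.9, 5.3]
grip_width: 0.0168
grasp_force: 62.3
```

```bash
python3 look2.py i
```

```text
TCP fx 0.0038 fy -0.0002 z 0.1243 [1.2 0.9 5.3] t 13.025
tilt -0.03 heel top fx -0.0902 z 0.0482; heel bottom fx -0.0902 z 0.0402; toe top fx 0.0998 toe bottom z 0.0403; nose fx max -0.0898
bar fy -0.0107..0.0087
```

Call:
arm_command --pt "0.001 0 -0.001 0" --pt "0.002 0 -0.0015 0" --pt "0.003 0 -0.0015 0" --pt "0.004 0 -0.0015 0" --pt "0.005 0 -0.0015 0" --pt "0.005 0 -0.0015 0"

```text
time: 13.82
tool_pos: [0.6351, -0.183, 0.1243]
orientation: [-0.001, 0.724, -0.69, -0.0]
wrist_force: [3.6, 5.3, 1.1]
grip_width: 0.017
grasp_force: 61.8
```

```bash
python3 look2.py j
```

```text
TCP fx -0.0004 fy 0.0007 z 0.1243 [3.6 5.3 1.1] t 13.825
tilt -0.10 heel top fx -0.0899 z 0.0482; heel bottom fx -0.0899 z 0.0402; toe top fx 0.1001 toe bottom z 0.0405; nose fx max -0.0897
bar fy -0.0095..0.0100
```

Call:
arm_command --pt "-0.001 0 0 0" --pt "-0.001 0 0 0" --pt "-0.001 0 0 0"

```text
time: 14.25
tool_pos: [0.6351, -0.1829, 0.1243]
orientation: [-0.001, 0.724, -0.69, 0.0]
wrist_force: [3.6, 4.7, -0.1]
grip_width: 0.0168
grasp_force: 61.7
```

Call:
arm_command --pt "0 0 0 0" --pt "0 0 0 0" --pt "0 0 0 0" --pt "0 0 0 0" --pt "0 0 -0.01 0" --pt "0 0 -0.035 0" --pt "0 0 -0.07 0" --pt "0 0 -0.11 0" --pt "0 0 -0.13 0" --pt "0 0 -0.14 0" --pt "0 0 -0.14 0" --jaw 1

```text
time: 15.62
tool_pos: [0.6348, -0.1837, 0.2651]
orientation: [-0.0, 0.724, -0.69, 0.0]
wrist_force: [0.7, 0.3, -1.1]
grip_width: 0.0853
grasp_force: 0.0
```

```bash
python3 look2.py k; python3 - <<'E'
from look import *
for n in("wrist","side"):
    s,fx,fy,z,im=look(n)
    m=(abs(fy)<.012)&(abs(fx)<.04)&(abs(z-.076)<.004); print(n,"block fx",np.percentile(fx[m],[1,99]),"fy",np.percentile(fy[m],[1,99]),"z",np.median(z[m]))
    for a,b in((-.085,-.03),(.03,.075)):
        k=(fx>a)&(fx<b)&(abs(fy)<.014)&(abs(z-.048)<.003); print(a,k.sum(),np.median(z[k]),np.percentile(fy[k],[2,98]))
E
```

```text
TCP fx -0.0011 fy 0.0011 z 0.2651 [ 0.7  0.3 -1.1] t 15.625
tilt -0.17 heel top fx -0.0897 z 0.0481; heel bottom fx -0.0897 z 0.0401; toe top fx 0.1003 toe bottom z 0.0407; nose fx max -0.0896
bar fy -0.0092..0.0096
wrist block fx [-0.0175781   0.01696491] fy [-0.0085854   0.00924109] z 0.07620480805489353
-0.085 1752 0.04823374407627502 [-0.00930522  0.00988229]
0.03 1035 0.048328671681463944 [-0.00893733  0.00974704]
side block fx [-0.01863365  0.01636025] fy [-0.00782709  0.00821667] z 0.07675827352928646
-0.085 41 0.04872659074875579 [-0.00812261  0.00969815]
0.03 142 0.048543267969827025 [-0.00873283  0.01032618]
```

View pics/w_k.png

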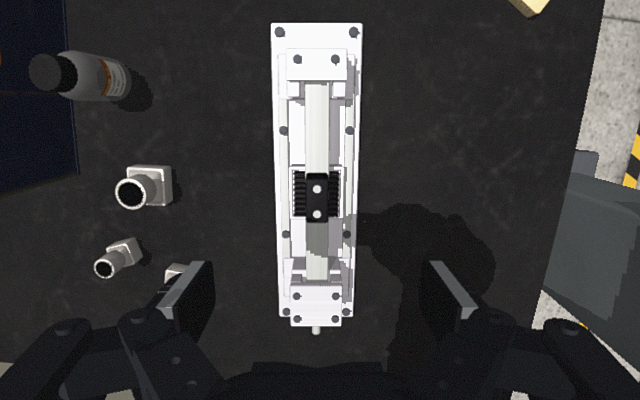

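The picture shows the bar flat between the nosed post at (316,80) and the roofed slot at (316,285). The block is at (317,197), within 0.3 mm of the seat, and the heat sink is in place below it.

```bash
python3 -c "
from workcell import arm
print(arm.close_job())"
```

```text
the job is handed in; nothing more can be done
None
```

The long bar is seated flat on both posts, home under the nose and held by the spring plunger; the heat sink is still in its cradle and nothing else was touched; I handed the job in at about 16 s of the 43 s limit.

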